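# Thread the puzzle slider onto the bent rod and run it home

### The arm

A 6-joint arm with a two-finger parallel gripper is mounted at the origin on the work surface. World frame = base frame: x ahead of the robot, y to its left, z up, the work surface at z = 0. Lengths are in m, angles in rad, forces in N, time in s.
With the tool pointing down it reaches from about 0.25 to 0.775 m from the base axis. Payload 4 kg.
Tool frame: the origin (TCP) lies midway between the tips of the shut fingers; the grasp point (between the pads) lies 19 mm behind it (hold_point_z is the distance from the TCP to the grasp point, in m); z points along the fingers, y is the line along which they close (so a half turn about z gives the same grasp; the last joint's range is limited). The gripper opens to 94 mm and grips with 3 to 60 N. Pads are 16 mm wide; open, the fingers measure 119 mm over their backs; the gripper's body (75 mm by 177 mm) begins 78 mm behind the grasp point.
Start: joints at [-1.428, 0.087, 1.371, -0, 1.684, -0.103], TCP at [0.134, -0.533, 0.206] pointing down, gripper open.
Joint ranges: [-3.1, 3.1], [-0.76, 2.03], [0.27, 2.55], [-1.08, 4.22], [0.17, 2.65], [-2.57, 2.57]. Speed limits (rad/s): [2.79, 2.79, 3.14, 3.14, 3.14, 3.14].

### API

Orientations are given as a 3x3 rotation matrix whose columns are the frame's x, y, z axes.
In Python, from station import * gives the robot as it stands. Calls block until the motion is done:
- goto(position, orientation): joint-space move of the TCP to a pose.
- move_straight(position, rot=None, vel=0.15): straight line of the TCP; rot=None keeps the orientation; vel is the mean speed in m/s.
- movej(angles): joint-space move.
- grip(opening): finger opening in m; the grip force is fixed at half the most; returns when the fingers have stopped.
- wait(seconds).
- ik(position, orientation): joint angles nearest the present ones, or None.
- get_image(name): name is "scene" or "side" or "wrist"; returns a dict with "image" (480x640x3 uint8, red, green, blue), "camera_matrix" (3x3 intrinsics, pixels), "rvec" (rotation vector, rad) and "tvec" (3), from world to camera coordinates, as OpenCV has them. Camera axes: x right, y down, z forward; pixel columns grow to the right and rows downward; lengths in m; the calibration is good to about 2 mm. A picture is of the moment at which its call begins. There is no depth.
A pose or a line that the arm cannot do raises IKError and nothing moves.
- finish_job(): hands the job in; it is judged then, once.
Readings, each from a call of its own:
- read_clock(): time.
- read_joints(): joint angles.
- read_joint_velocities(): joint speeds.
- read_joint_torque(): joint torques, N m.
- read_position(): TCP position.
- read_tcp_rot(): TCP orientation.
- read_contact_force(): force on the tool from outside, world axes, zero at the start.
- read_ft_torque(): the same for the moment, N m.
- read_finger_gap(): finger opening in m.
- read_gripper_force(): force on a finger pad.
Only numpy, scipy, OpenCV 4.12 (cv2) and the standard library are available. Lean on these libraries where they do the work, as an engineer would, in place of code of your own. Each camera call takes 0.05 s, during which the arm holds its last target. There are 200 camera calls.

### The job

Pick up the loose bored wooden slider block, thread it onto the free end of the peg board's bent steel rod, and slide it gently round the bend, turning it with the rod so that it never binds, until it is fully home against the collar at the post. Then let go and leave it hanging on the rod. Feel your way: the rod is not quite true, so press the slider on the rod or collar only lightly, never with more than 10 newtons, and leave the bowl, the jar, the torch and the steel ring where they are.

Things in the scene. Friction and masses are not known exactly. Their poses are not given: they have to be found in the camera images.
- slider: loose dark wooden block, about 60 g, with a hole through it: 36 mm long (x, along the bore), 44 mm wide (y), 48 mm tall (z). Origin: centre of its underside. The round bore, 14 mm across, runs along x, its axis 26 mm above the underside, midway across the width; both mouths flare at 45 degrees to 32 mm. Both ends alike. Starts upright on the sideboard; grip it across its 44 mm width
- bore (a point): centre of the slider's bore: 26 mm above the slider's origin; axes as the slider's
- board: fixed peg board, 170 x 170 x 20 mm, with a steel post 20 mm across, 102 mm tall, and four pegs beyond it, tops at 54 mm. Origin: on the sideboard under the post's axis. A rigid 12 mm round steel rod, axis 90 mm up, leaves the post along -x, straight to x = -65, y = 0, bends 75 degrees (see bend), then runs straight for 56 mm to its free end near x = -186, y = -136, its last 17 mm tapering to 6 mm
- bend (a point): nominal centre of the rod's bend, at rod height, board x = -65, y = -110 mm; axes as the board's. Radius to the rod's axis 110 mm: points of the bend, seen from here, are x = -110 sin a, y = 110 cos a (mm), a = 0 (post side) to 75 degrees (free-end side); there the way along the rod towards the post is turned by a, anticlockwise from above, from the board's +x
- thread (a point): nominal point of the rod's axis 30 mm from its free end, on the straight part (direction towards the bend: 75 degrees anticlockwise from the board's +x). The real rod is a hand push fit in the post: as a whole it may point up to 2.6 degrees aside and 2.3 degrees up or down from nominal, pivoting at the post, so its free end lies up to 10 mm aside and 8 mm high or low. No reading shows this
- mid (a point): nominal point of the rod's axis midway round the bend (a = 38 degrees); the real rod may pass up to 9 mm from it. Axes as the board's
- home (a point): where the bore's centre nominally lies when the slider just touches the stop, a rubber-faced collar 26 mm across around the rod, face 28 mm from the post's axis: on the rod, 46 mm from the post's axis. The collar is sprung: it gives way up to 6 mm at 0.8 N per mm, slowly. Axes as the board's: +x points along the rod to the collar. The slider, let go, hangs about 1 mm lower
- bowl: white ceramic bowl, 100 mm across, 45 mm tall; bystander. Origin: centre of its underside
- jar: glass marble jar with clip-on lid, 80 mm across, 109 mm tall; bystander. Origin: centre of its underside
- torch: black aluminium torch lying down, 138 mm long along its x, 38 mm across the head; bystander. Origin: on the sideboard under its middle
- puzzle_ring: flat steel puzzle ring, 56 mm across outside, 10 mm tall, lying down; bystander. Origin: centre of its underside
Things that resemble listed ones, but are neither listed nor needed, are in the scene too. Several things have the shape of the slider; the one meant has the colours described above.

How it is judged:
On the way, in this order (a step that is already met when the one before it is completed fails the run):
1. the slider is threaded on the straight free end of the rod (distance between bore and thread below 0.017 m), for 0.04 s.
2. the slider is midway round the bend, on the rod (distance between bore and mid below 0.015 m), for 0.04 s.
At the end, for the whole second after the job is handed in: The slider hangs at rest on the rod, let go, against the collar: its bore centre at most 3 mm short of touching it (up to 7 mm past, collar pressed in, counts), within 5 mm sideways and 6 mm in height, its bore within 0.25 rad of the board's x axis, its top up to within 0.35 rad (x of bore in the frame of home between -0.003 and 0.007 m and y of bore in the frame of home between -0.005 and 0.005 m and z of bore in the frame of home between -0.006 and 0.005 m and angle between the x axis of slider and the x axis of board, either way round below 0.25 rad and angle between slider's own z axis and vertical below 0.35 rad and linear speed of slider below 0.02 m/s and contact force between the fingers and slider below 0.05 N).
It fails at once if the slider is pressed against the rod, the collar or the board with more than 10 N (contact force between slider and board above 10 N).
It fails at once if the gripper or arm presses on the board, post or rod with more than 10 N (contact force between any of the fingers, the arm and board above 10 N).
It fails at once if a bystander is moved more than 15 mm (distance of any of bowl, jar, torch, puzzle_ring from where it was at the start of the episode above 0.015 m).
It also fails if it takes over 72 s, if anything falls off the work surface, if the arm or the gripper's body presses on something with over 40 N, if the wrist force passes 120 N, or if a joint passes its speed limit or range.

## Working session

There is one attempt and no reset: what is moved stays moved. The work goes in short steps, each a Python script; the robot and the scene stay as the last script left them, time stands still between calls to the robot, and variables do not carry over. Pictures are saved under pics/ and viewed, at most 10 in all, crops included, and the job is handed in when it is done.

```bash
mkdir -p pics; ls; python3 - <<'E'
from station import *
import cv2,numpy as np,pickle
d={n:get_image(n) for n in ("scene","side","wrist")}
pickle.dump(d,open("imgs0.pkl","wb"))
for n in d:
    cv2.imwrite(f"pics/{n}0.png",d[n]["image"][:,:,::-1])
    R=cv2.Rodrigues(np.array(d[n]["rvec"]))[0]; print(n,(-R.T@np.array(d[n]["tvec"]).ravel()).round(3),R[2].round(2),np.array(d[n]["camera_matrix"])[0,0])
print(read_clock(),read_contact_force(),hold_point_z if 'hold_point_z' in globals() else None)
E
```

```text
pics
scene [1.111 0.884 0.807] [-0.45 -0.69 -0.56] 557.2075253528072
side [0.216 0.891 0.724] [ 0.28 -0.78 -0.56] 600.1302619044416
wrist [ 0.201 -0.516  0.385] [-0.23 -0.06 -0.97] 412.7638182283621
0.15 [ 1.03216495 -0.00909125  1.03326437] 0.0188
```

View pics/scene0.png

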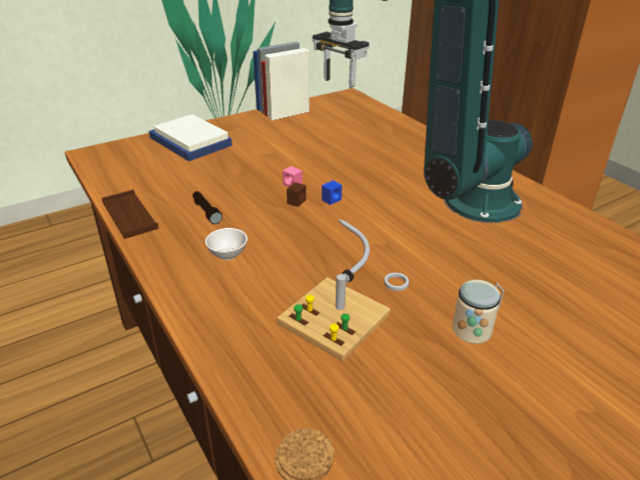

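View pics/side0.png

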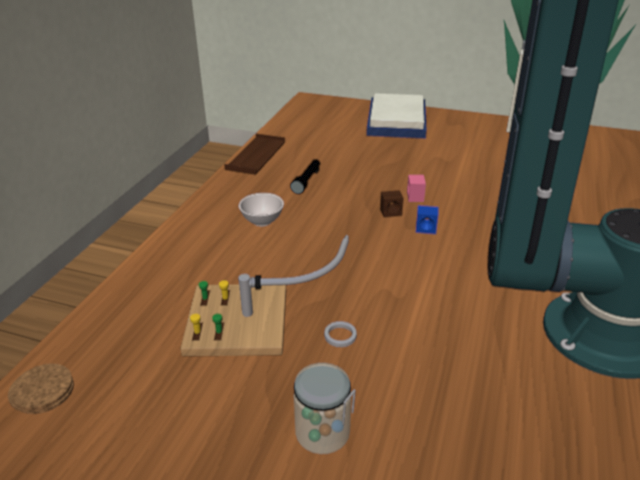

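The slider is the dark brown cube at scene (297,194) and side (391,203). The post top is at scene (341,277) and side (245,277), with the collar beside it. The rod tip is at scene (341,222) and side (347,238). I'll triangulate these roughly, then move the wrist camera over them.

```bash
cat > h.py <<'E'
import numpy as np,cv2,pickle
def ray(d,px):
    R=cv2.Rodrigues(np.array(d["rvec"],float))[0];t=np.array(d["tvec"],float).ravel()
    v=R.T@np.append(cv2.undistortPoints(np.array([[px]],float),np.array(d["camera_matrix"],float),None).ravel(),1)
    return -R.T@t,v/np.linalg.norm(v)
def plane(d,px,z):
    c,v=ray(d,px);return c+v*(z-c[2])/v[2]
def tri(*dp):
    A=np.zeros((3,3));b=np.zeros(3);rs=[ray(*x) for x in dp]
    for c,v in rs:
        P=np.eye(3)-np.outer(v,v);A+=P;b+=P@c
    X=np.linalg.solve(A,b);return X,max(np.linalg.norm(np.cross(X-c,v)) for c,v in rs)
def proj(d,X):
    return cv2.projectPoints(np.array(X,float).reshape(-1,3),np.array(d["rvec"],float),np.array(d["tvec"],float),np.array(d["camera_matrix"],float),None)[0].reshape(-1,2)
def down(yaw):  # tool down, tool x at yaw
    c,s=np.cos(yaw),np.sin(yaw);return np.array([[c,s,0],[s,-c,0],[0,0,-1.]])
E
python3 - <<'E'
from h import *
d=pickle.load(open("imgs0.pkl","rb"));s,e=d["scene"],d["side"]
for n,a,b in [("slider",(297,194),(391,203)),("posttop",(341,277),(245,277)),("tip",(341,222),(347,238)),("pink",(292,176),(416,188)),("blue",(332,192),(427,219)),("bowl",(227,243),(261,209)),("ring",(397,281),(340,334)),("jarlid",(480,294),(322,384)),("torch",(208,208),(306,178))]:
    X,r=tri((s,a),(e,b));print(n,X.round(3),round(r,4))
for n,px in [("c1",(279,319)),("c2",(343,355)),("c3",(389,311)),]: print(n,plane(s,px,.02 if n!="c2" else .02).round(3))
for n,px in [("c1",(183,352)),("c2",(284,352)),("c3",(286,287)),]: print(n,plane(e,px,.02).round(3))
from station import *
print(read_tcp_rot().round(3))
E
```

```text
slider [ 0.446 -0.27   0.027] 0.0002
posttop [0.6   0.169 0.1  ] 0.0003
tip [ 0.475 -0.015  0.087] 0.0011
pink [ 0.406 -0.364  0.025] 0.0025
blue [ 0.356 -0.23   0.025] 0.0002
bowl [ 0.712 -0.147  0.033] 0.0013
ring [0.434 0.155 0.007] 0.0004
jarlid [0.4   0.355 0.1  ] 0.0012
torch [ 0.677 -0.346  0.015] 0.0016
c1 [0.727 0.134 0.02 ]
c2 [0.672 0.285 0.02 ]
c3 [0.521 0.234 0.02 ]
c1 [0.662 0.292 0.02 ]
c2 [0.505 0.239 0.02 ]
c3 [0.564 0.08  0.02 ]
[[ 0.97   0.243 -0.   ]
 [ 0.243 -0.97   0.002]
 [ 0.    -0.002 -1.   ]]
```

```bash
python3 - <<'E'
from station import *
from h import *
R=down(0.245);d={}
def shot(n,p,R=R):
    goto(np.array(p),R);wait(.15);d[n]=get_image("wrist");cv2.imwrite(f"pics/{n}.png",d[n]["image"][:,:,::-1]);print(n,read_clock(),read_position().round(4),read_contact_force().round(2))
shot("w_sl",(0.446,-0.27,0.20))
shot("w_r1",(0.44,-0.04,0.26))
shot("w_r2",(0.58,0.0,0.26),down(0.245))
pickle.dump(d,open("imgs1.pkl","wb"))
cv2.imwrite("pics/m1.png",np.hstack([cv2.resize(d[n]["image"][:,:,::-1],(400,300),interpolation=cv2.INTER_AREA) for n in("w_r1","w_r2")]))
E
```

```text
w_sl 1.8583 [ 0.4455 -0.2709  0.1999] [ 0.79 -0.15 -0.06]
w_r1 3.0 [ 0.44   -0.0411  0.2592] [-0.22  0.15 -0.95]
w_r2 3.8333 [ 0.5791 -0.0007  0.2612] [-0.83 -0.12 -0.43]
```

View pics/w_sl.png

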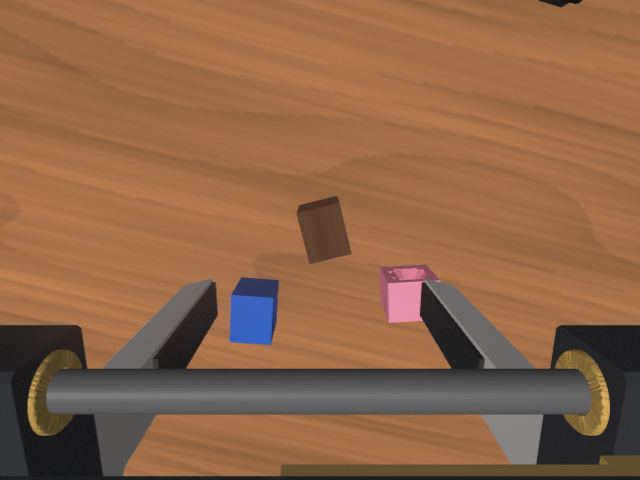

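View pics/m1.png

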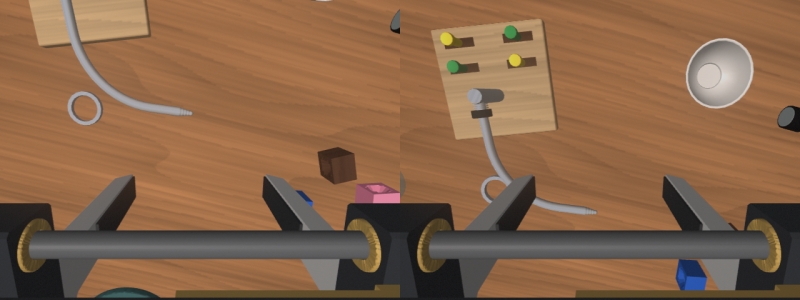

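w_sl shows the slider's top face at about (299,212), (340,200), (351,255), (309,263), with the bore along its short side. The rod tip is at about (306,181) in w_r1 and (314,339) in w_r2, and the post top is at (120,155) in w_r2. I'll refine these with masks.

```bash
python3 - <<'E'
from h import *
d=pickle.load(open("imgs1.pkl","rb"))
im=d["w_sl"]["image"]; roi=im[180:280,280:370].astype(int)
hsv=cv2.cvtColor(im,cv2.COLOR_RGB2HSV)
m=np.zeros(im.shape[:2],np.uint8); m[180:275,285:365]=((im.max(2)<125)[180:275,285:365])*255
print(im[230,325],im[205,320],im[200,300],im[240,360])
top=m.copy(); top[im.max(2)<82]=0
for n,mm in (("all",m),("top",top)):
    mm=cv2.morphologyEx(mm,cv2.MORPH_OPEN,np.ones((3,3)))
    c=max(cv2.findContours(mm,0,2)[0],key=cv2.contourArea);r=cv2.minAreaRect(c);b=cv2.boxPoints(r)
    W=np.array([plane(d["w_sl"],p,.048)[:2] for p in b]);print(n,r,"\n",b.round(1).tolist(),W.round(4).tolist(),W.mean(0).round(4),np.linalg.norm(np.diff(W,axis=0),axis=1).round(4))
    for i in range(2):
        v=W[i+1]-W[i];print(np.degrees(np.arctan2(v[1],v[0])))
for n,box in (("w_r1",(100,0,330,200)),("w_r2",(100,130,340,350))):
    im=d[n]["image"];x0,y0,x1,y1=box
    hsv=cv2.cvtColor(im,cv2.COLOR_RGB2HSV)
    m=((hsv[...,1]<60)&(hsv[...,2]>90)).astype(np.uint8)*255
    k=np.zeros_like(m);k[y0:y1,x0:x1]=m[y0:y1,x0:x1]
    nn,l,st,ce=cv2.connectedComponentsWithStats(k)
    for i in range(1,nn):
        if st[i,4]>60:
            ys,xs=np.where(l==i);t=xs.argmax();xm=xs.max();sel=xs>=xm-1
            print(n,i,st[i],"tip",xm,ys[sel].mean())
    cv2.imwrite(f"pics/{n}_m.png",k)
z=np.hstack([cv2.resize(d["w_r1"]["image"][150:210,250:340,::-1],(390,260)),cv2.resize(d["w_r2"]["image"][120:210,90:225,::-1],(390,260))])
cv2.imwrite("pics/z.png",z)
E
```

```text
[92 62 44] [74 50 35] [159 110  72] [173 119  78]
all ((323.1176452636719, 229.47061157226562), (60.148834228515625, 44.626548767089844), 75.96376037597656) 
 [[294.20001220703125, 205.6999969482422], [337.5, 194.89999389648438], [352.1000061035156, 253.1999969482422], [308.79998779296875, 264.1000061035156]] [[0.4624, -0.2469], [0.4792, -0.2786], [0.4353, -0.3026], [0.4175, -0.2699]] [ 0.4486 -0.2745] [0.036  0.0501 0.0372]
-61.99791946738998
-151.4092166820885
top ((323.76470947265625, 233.05886840820312), (52.872764587402344, 44.141483306884766), 75.96376037597656) 
 [[295.8999938964844, 212.8000030517578], [338.79998779296875, 202.10000610351562], [351.6000061035156, 253.39999389648438], [308.79998779296875, 264.1000061035156]] [[0.4571, -0.2496], [0.4739, -0.2811], [0.4351, -0.3023], [0.4175, -0.2699]] [ 0.4459 -0.2757] [0.0357 0.0442 0.0368]
-61.93977598732364
-151.4246272577662
w_r1 1 [ 100    0  209  186 4328] tip 308 180.85714285714286
w_r1 2 [ 108  146   56   54 1164] tip 163 175.04347826086956
w_r2 1 [107 142  59  35 924] tip 165 149.85714285714286
w_r2 13 [ 121  188   91  162 4015] tip 211 279.8
w_r2 17 [ 211  315  104   29 1201] tip 314 339.0
```

View pics/z.png

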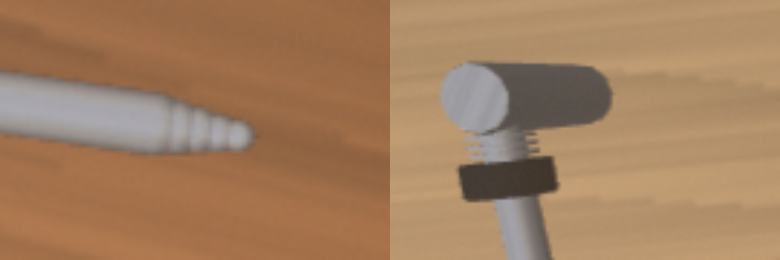

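The crop shows a stepped taper ending at w_r1 (308,181), and the post top disc centred at w_r2 (119.8,153.6). Next come the board's yaw from its mask and the rod's angles from the tip.

```bash
python3 - <<'E'
from h import *
d=pickle.load(open("imgs1.pkl","rb"));d0=pickle.load(open("imgs0.pkl","rb"))
a,b=d["w_r1"],d["w_r2"]
t,r=tri((a,(307,181)),(b,(313,339)));print("tip",t.round(4),r)
t2,r2=tri((a,(307,181)),(b,(313,339)),(d0["scene"],(341,222)),(d0["side"],(347,238)));print("tip4",t2.round(4),r2)
post=plane(b,(119.8,153.6),.102);print("post w",post.round(4),"scene/side",tri((d0["scene"],(341,277)),(d0["side"],(245,277)))[0].round(4))
# board outline
im=b["image"];hsv=cv2.cvtColor(im,cv2.COLOR_RGB2HSV).astype(int)
print(hsv[100,180],hsv[200,200],hsv[60,300])
m=((im[...,0].astype(int)>165)&(im[...,1].astype(int)>125)).astype(np.uint8)*255
m[240:]=0;m[:,280:]=0
m=cv2.morphologyEx(m,cv2.MORPH_OPEN,np.ones((5,5)));m=cv2.morphologyEx(m,cv2.MORPH_CLOSE,np.ones((25,25)))
c=max(cv2.findContours(m,0,2)[0],key=cv2.contourArea);h=cv2.convexHull(c);q=cv2.approxPolyDP(h,12,True).reshape(-1,2);print(q.tolist())
W=np.array([plane(b,p,.02)[:2] for p in q]);print(W.round(4).tolist(),W.mean(0))
for i in range(len(W)):
    v=W[(i+1)%len(W)]-W[i];print(round(np.linalg.norm(v),4),np.degrees(np.arctan2(v[1],v[0])).round(2))
E
```

```text
tip [ 0.4768 -0.0219  0.0901] 0.00045394793143262234
tip4 [ 0.4746 -0.0209  0.084 ] 0.0037107098496138792
post w [0.6021 0.1687 0.102 ] scene/side [0.6003 0.1689 0.0998]
[ 27 176 217] [ 16 102 182] [ 13 141 154]
[[224, 30], [248, 207], [89, 222], [50, 49]]
[[0.727, 0.1263], [0.5699, 0.071], [0.5149, 0.2274], [0.6714, 0.282]] [0.62078098 0.17667071]
0.1666 -160.6
0.1659 109.38
0.1657 19.2
0.1653 -70.33
```

```bash
cat >> h.py <<'E'
POST=np.array([.6012,.1687]);YAW=np.radians(19.4)
def rod(s,da=np.radians(1.2),dp=0.):
    """rod axis: s mm from free end -> world point (m), travel yaw(rad). da aside, dp: free end up positive"""
    L=110*np.radians(75)
    if s<56: a=np.radians(75);p=np.array([-65-110*np.sin(a),-110+110*np.cos(a)])-(56-s)*np.array([np.cos(a),np.sin(a)])
    elif s<56+L: a=np.radians(75)-(s-56)/110;p=np.array([-65-110*np.sin(a),-110+110*np.cos(a)])
    else: a=0;p=np.array([-65+s-56-L,0])
    y=YAW+da;R=np.array([[np.cos(y),-np.sin(y)],[np.sin(y),np.cos(y)]])
    q=POST+R@p/1000
    return np.array([q[0],q[1],.09-p[0]/1000*np.tan(dp)]),a+y
HZ=.0188
def tcp(b): return np.array(b)-[0,0,HZ]   # bore centre (= grasp point) -> tcp, tool down
E
python3 - <<'E'
from station import *
from h import *
p,y=rod(0);print(p,np.degrees(y),rod(56+144-0+19)[0])
R=down(np.radians(118.2)); c=np.array([.446,-.2757])
goto(np.r_[c,.09],R);grip(.075)
move_straight(np.r_[c,.0075],vel=.1);wait(.1)
F=np.mean([read_contact_force() for _ in range(5)],0);print(F)
grip(.03);print("gap",read_finger_gap(),read_gripper_force(),read_contact_force())
move_straight(np.r_[c,.16],vel=.15)
for i in range(6): wait(.05);print(read_contact_force().round(2),read_ft_torque().round(3))
d=get_image("side");cv2.imwrite("pics/s1.png",d["image"][:,:,::-1]);d2=get_image("wrist")
cv2.imwrite("pics/c.png",np.hstack([cv2.resize(d2["image"][:,:,::-1],(400,300)),cv2.resize(d["image"][80:260,300:540,::-1],(400,300))]))
print(read_clock(),read_position(),read_joints())
E
```

```text
[ 0.47504834 -0.02360311  0.09      ] 95.60000000000001 [0.55815094 0.15251892 0.09      ]
[ 0.88747391 -0.82602191 -0.35792578]
gap 0.043734082022349394 29.999215453863144 [-0.17169181  0.97984915 -0.36517126]
[-0.08  0.07 -1.04] [-0.003 -0.177 -0.05 ]
[-0.04 -0.08 -1.04] [-0.001 -0.131  0.034]
[ 0.43 -0.41 -0.19] [-0.073 -0.108 -0.022]
[-1.1   0.43 -1.41] [-0.03  -0.047 -0.003]
[ 0.03 -0.13 -1.09] [-0.026 -0.127 -0.022]
[-1.05 -0.19 -0.91] [ 0.02  -0.136  0.006]
9.6167 [ 0.4458932  -0.27562188  0.1596679 ] [-6.61824048e-01  4.38412156e-02  1.50731631e+00 -1.09444530e-05
  1.59106627e+00 -1.15399441e+00]
```

View pics/c.png

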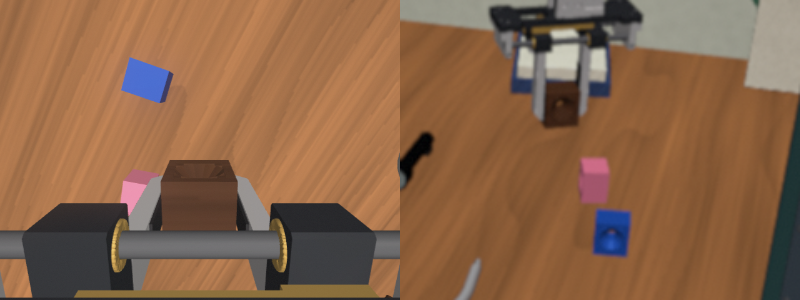

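The slider is held centred (gap 43.7 mm) and level, with its mouth facing the travel direction. Next I'll thread it compliantly.

```bash
cat >> h.py <<'E'
from station import *
def force(n=6,dt=.012):
    F=[]
    for _ in range(n): wait(dt);F.append(np.r_[read_contact_force(),read_ft_torque()])
    return np.mean(F,0)
class Run:
    """follows the rod model plus an offset e (lateral, vertical, m) and yaw offset"""
    def __init__(s,da=np.radians(1.2),dp=0.,e=(0,0),dy=0.,F0=np.zeros(6)): s.da,s.dp,s.e,s.dy,s.F0=da,dp,np.array(e,float),dy,F0
    def go(s,S,vel=.03,lat=0,up=0):
        p,y=rod(S,s.da,s.dp);u=np.array([np.cos(y),np.sin(y),0]);n=np.array([-u[1],u[0],0])
        s.y,s.u,s.n=y,u,n
        p=p+n*(s.e[0]+lat)+np.array([0,0,s.e[1]+up])
        move_straight(tcp(p),down(y+s.dy),vel)
    def sense(s,n=6):
        f=force(n)-s.F0;return np.array([f[:3]@s.u,f[:3]@s.n,f[2],f[5]])  # along, lateral, up, Mz
E
python3 - <<'E'
from h import *
r=Run(dp=np.radians(-.5))
p,y=rod(-60,r.da,r.dp);goto(tcp(p+[0,0,.08]),down(y))
r.go(-45,vel=.12);wait(.3);r.F0=force(25);print("F0",r.F0.round(2),read_clock())
S=-45
while S<30:
    S+=3;r.go(S,vel=.04);f=r.sense()
    if S>-21: r.e+=np.clip(3e-4*np.where(abs(f[1:3])>.7,f[1:3],0),-.0015,.0015)
    print(S,f.round(2),(r.e*1e3).round(2))
    if abs(f[:3]).max()>4.5: print("stop");break
print(read_clock());pickle.dump((S,r.__dict__),open("st.pkl","wb"))
for n in("side","wrist"): cv2.imwrite(f"pics/t_{n}.png",get_image(n)["image"][:,:,::-1])
E
```

```text
F0 [ 0.01 -0.09 -0.76 -0.04 -0.1   0.  ] 11.75
-42 [ 0.42  0.32  0.01 -0.01] [0. 0.]
-39 [-0.28  0.06  0.33  0.  ] [0. 0.]
-36 [-0.17 -0.19  0.31 -0.01] [0. 0.]
-33 [ 0.19  0.3  -0.18 -0.01] [0. 0.]
-30 [ 0.2  -0.07  0.02 -0.  ] [0. 0.]
-27 [ 0.02 -0.26 -0.05  0.01] [0. 0.]
-24 [ 0.15  0.07 -0.01  0.01] [0. 0.]
-21 [-0.08  0.03 -0.24 -0.02] [0. 0.]
-18 [ 0.24  0.2   0.01 -0.  ] [0. 0.]
-15 [-0.07 -0.22  0.01  0.01] [0. 0.]
-12 [-0.1  -0.1   0.07 -0.02] [0. 0.]
-9 [-0.16  0.22 -0.08 -0.01] [0. 0.]
-6 [-0.09 -0.38 -0.03 -0.01] [0. 0.]
-3 [-0.37 -0.04 -0.16 -0.01] [0. 0.]
0 [-0.24  0.29 -0.15 -0.  ] [0. 0.]
3 [ 0.13  0.06 -0.   -0.01] [0. 0.]
6 [ 0.11  0.28 -0.16  0.01] [0. 0.]
9 [-0.28  0.49 -0.11 -0.01] [0. 0.]
12 [-0.1  -0.12  0.4   0.01] [0. 0.]
15 [-0.14  0.07  0.15  0.  ] [0. 0.]
18 [ 0.4   0.2   0.18 -0.01] [0. 0.]
21 [ 0.07  0.23 -0.41 -0.  ] [0. 0.]
24 [-0.04  0.11 -0.41  0.  ] [0. 0.]
27 [ 0.15 -0.1  -0.21  0.  ] [0. 0.]
30 [0.59 0.   0.18 0.02] [0. 0.]
19.25
```

```bash
python3 -c "
import cv2,numpy as np
a=cv2.imread('pics/t_side.png')[150:330,230:470];b=cv2.imread('pics/t_wrist.png')[150:450,120:520]
cv2.imwrite('pics/t.png',np.hstack([cv2.resize(a,(400,300),interpolation=cv2.INTER_CUBIC),b]))"
```

```text
(no output)
```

View pics/t.png

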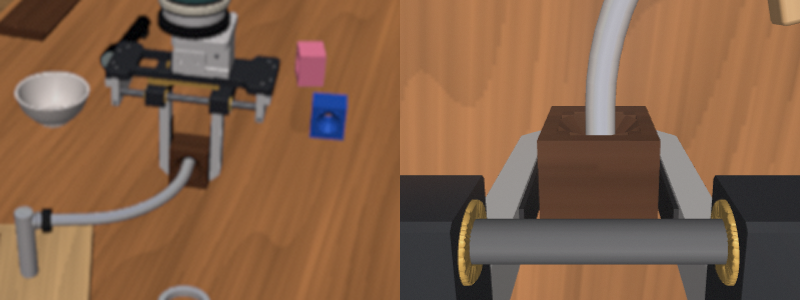

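The slider is threaded: the rod enters the mouth centrally. I'll probe the play to centre it on the rod, then continue round the bend to midway.

```bash
cat >> h.py <<'E'
def centre(r,S,axes=(0,1),th=1.5,step=.0006,mx=.0036):
    for k in axes:
        lim=[]
        for sg in (1,-1):
            d=0
            while d<mx:
                d+=step;v=[0,0];v[k]=sg*d;r.go(S,.02,*v);f=r.sense(5)
                if -sg*f[1+k]>th: d-=step*(1-th/max(-sg*f[1+k],th))*1;break
            lim.append(sg*d);r.go(S,.03)
        r.e[k]+=sum(lim)/2;r.go(S,.02);print("centre",k,np.round(np.array(lim)*1e3,2),"e",(r.e*1e3).round(2))
def load():
    S,D=pickle.load(open("st.pkl","rb"));r=Run();r.__dict__.update(D);return S,r
def save(S,r): pickle.dump((S,r.__dict__),open("st.pkl","wb"))
def advance(r,S,to,step=4,g=4e-4,vel=.04):
    while S<to:
        S=min(S+step,to);r.go(S,vel);f=r.sense(5);F=f[1:3]
        r.e+=np.clip(g*np.where(abs(F)>.7,F,0),-.0012,.0012)
        r.dy+=np.clip(.3*(f[3] if abs(f[3])>.03 else 0),-.02,.02)
        if abs(f[:3]).max()>.8 or abs(f[3])>.03: print(S,f.round(2),(r.e*1e3).round(2),round(r.dy,3))
        if abs(f[:3]).max()>5: print("stop");break
    return S
E
python3 - <<'E'
from h import *
S,r=load();centre(r,S);print(read_clock())
S=advance(r,S,70);save(S,r);print(S,read_clock())
E
```

```text
centre 0 [ 0.84 -2.27] e [-0.71  0.  ]
centre 1 [ 2.8  -2.27] e [-0.71  0.26]
25.225
70 [-0.24  0.06 -0.07 -0.04] [-0.71  0.26] -0.011
70 28.1417
```

```bash
python3 - <<'E'
from h import *
S,r=load();S=advance(r,S,126)
print(S,read_clock())
if S==126:
    centre(r,S,axes=(0,))
    mid=rod(126.5+.5,0,0)[0];print("dist to nominal mid",mid-(read_position()+[0,0,HZ]))
save(S,r);print(read_clock())
E
```

```text
126 32.225
centre 0 [ 1.54 -1.03] e [-0.46  0.26]
dist to nominal mid [-0.00140953  0.00360546  0.00083175]
34.4333
```

```bash
python3 - <<'E'
from h import *
S,r=load();S=advance(r,S,208)
print(S,read_clock(),r.e,r.dy)
if S==208:
    centre(r,S,axes=(0,1))
    while S<226:
        S+=1;r.go(S,.02);f=r.sense(8);print(S,f.round(2))
        if f[0]<-2 or abs(f[1:3]).max()>4: break
    b=read_position()+[0,0,HZ];h=rod(219,0,0)[0];c,s=np.cos(YAW),np.sin(YAW)
    print("rel home mm",((np.array([[c,s,0],[-s,c,0],[0,0,1]])@(b-h))*1e3).round(2))
save(S,r);print(read_clock())
for n in("side","wrist"): cv2.imwrite(f"pics/h_{n}.png",get_image(n)["image"][:,:,::-1])
E
```

```text
208 40.5583 [-0.00046     0.00026161] -0.01075836083937652
centre 0 [ 2.13 -0.81] e [0.2  0.26]
centre 1 [ 1.52 -1.4 ] e [0.2  0.32]
209 [-0.25 -0.17  0.02  0.01]
210 [-0.   -0.2   0.31  0.  ]
211 [ 0.19 -0.09  0.    0.01]
212 [-0.13  0.32 -0.11 -0.  ]
213 [-0.01 -0.08  0.03  0.  ]
214 [ 0.13  0.1  -0.06 -0.  ]
215 [ 0.3   0.21 -0.37 -0.  ]
216 [ 0.03 -0.24 -0.06 -0.  ]
217 [ 0.27 -0.07 -0.27 -0.01]
218 [ 0.23  0.23  0.04 -0.  ]
219 [-0.27 -0.02 -0.21  0.01]
220 [ 0.02  0.09 -0.15 -0.02]
221 [ 0.03  0.23 -0.07 -0.01]
222 [-0.73  0.42  0.32  0.02]
223 [-1.36  0.47  0.3   0.03]
224 [-1.95  0.46  0.13  0.02]
225 [-3.06  0.6   0.74  0.03]
rel home mm [ 5.85 -0.59 -0.13]
50.9417
```

The collar was reached at about s=221 and is pressed in about 3.5 mm. I'll ease back to a light press, release, retract and check.

```bash
python3 - <<'E'
from h import *
S,r=load();r.go(223.3,.02);wait(.3);print(r.sense(10).round(2))
grip(.075);wait(.2);print("gap",read_finger_gap(),r.sense(8).round(2))
p=read_position();move_straight(p+[0,0,.09],vel=.12);print(read_clock())
back=-.11*r.u;move_straight(p+back+[0,0,.15],vel=.2);wait(.2)
d={n:get_image(n) for n in("scene","side","wrist")};pickle.dump(d,open("imgs2.pkl","wb"))
a=d["side"]["image"][220:340,170:330,::-1];b=d["wrist"]["image"][:,:,::-1]
cv2.imwrite("pics/f.png",np.hstack([cv2.resize(a,(400,300),interpolation=cv2.INTER_CUBIC),cv2.resize(b,(400,300))]))
print(read_clock())
E
```

```text
[-1.68  1.05 -0.14  0.01]
gap 0.07503346923245154 [-0.2  -0.14  0.67  0.01]
53.5083
54.6333
```

View pics/f.png

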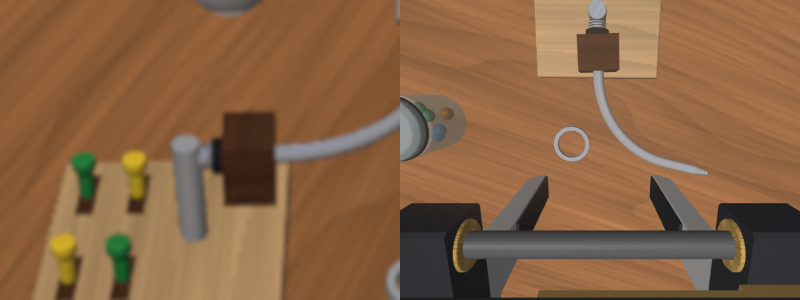

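The slider hangs upright against the collar with the fingers clear, and the ring and jar are undisturbed.

```bash
python3 -c "
from station import *
print(finish_job())"
```

```text
the job is handed in; nothing more can be done
None
```

The slider is threaded round the bend and hanging released against the collar; sensed forces stayed near 3 N, and the job was handed in at about 55 s (verdict not shown).

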